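Put the samples and the check weight back on their own stations

TASK

The check weight, the metal beaker and the sample jar have each been left on the wrong station. Put the weight in the middle of the balance pan, the beaker in the middle of the hotplate with its cover on, and the jar upright in the recess of the wooden block; the empty cork mat is free for parking one of them on the way. Do not tip over anything you carry or either of the two small glass vials.

Things in the scene. Friction and masses are not known exactly. Their poses are not given: they have to be found in the camera images.
- weight: Loose steel check weight, about 0.6 kg: upright cylinder 46 mm in diameter and 45 mm high, with a narrow neck and a 22 mm knob on top, 68 mm high overall. Origin: centre of its underside, z up. At the start it stands on one of the stations.
- beaker: Loose open metal beaker, straight-sided, 62 mm outside diameter, 3 mm wall (56 mm mouth), 85 mm high, about 0.15 to 0.2 kg. Origin: centre of its underside, z up. At the start it stands on one of the stations.
- jar: Loose closed amber glass sample jar with a black cap, 54 mm in diameter, 80 mm high with cap, plain paper label, 0.15 to 0.3 kg. Origin: centre of its underside, z up. At the start it stands on one of the stations.
- cover: Loose metal beaker cover, 70 g: disc 72 mm across, 4 mm thick; below it a spigot 42 mm across, 8 mm deep that enters the beaker's mouth with 7 mm play all round (disc rests on the rim); above it a black knob 20 mm across, 28 mm high. Starts spigot down on the bench, beyond the stations. Origin: centre of spigot underside, z up; knob 12 to 40 mm above it. Seated, origin 77 mm above the beaker's.
- balance: Station, fixed: white bench balance with a round steel pan 96 mm in diameter, pan surface 45 mm above the bench; low white housing 185 x 140 mm with display and keys on the robot's side. Origin: bench level under the pan's centre; z up, -x towards the keys.
- hotplate: Station, fixed: grey hotplate (cold) with a white ceramic top 110 x 120 mm (x, y), its surface 60 mm above the bench; two black knobs on the robot's side. Origin: bench level under the centre of the ceramic top; z up, -x towards the knobs.
- block: Station, fixed: wooden block 110 x 110 x 30 mm with a round recess in the middle of its top, 68 mm in diameter and 8 mm deep (its floor is 22 mm above the bench). Origin: bench level under the recess's centre, z up.
- mat: Fixed round cork mat, 100 mm in diameter, 6 mm thick, empty at the start: the free spot. Origin: bench level under its centre, z up.
- vial_right: Bystander, loose: small clear glass vial, white cap, 22 mm in diameter, 50 mm high, standing on the bench on the robot's right. Origin: centre of its underside.
- vial_left: Bystander, loose: the same kind of vial on the robot's left. Origin: centre of its underside.
Things that resemble listed ones, but are neither listed nor needed, are in the scene too. Leave any red look-alike of the cover alone. Several things look just like the block: the one meant starts farthest from the robot's base.

How it is judged:
By the outcome, as a careful person would: the job done as asked, in the order asked, and still so for the second after the job is handed in, with the robot touching nothing.
It also fails if it takes over 128 s, if anything falls off the work surface, if the arm or the gripper's body presses on something with over 40 N, if the wrist force passes 120 N, or if a joint passes its speed limit or range.

ROBOT

A 6-joint arm with a two-finger parallel gripper is mounted at the origin on the work surface. World frame = base frame: x ahead of the robot, y to its left, z up, the work surface at z = 0. Lengths are in mm, angles in rad, forces in N, time in s.
With the tool pointing down it reaches from about 300 to 875 mm from the base axis. Payload 4.2 kg.
Tool frame: the origin (TCP) lies midway between the tips of the shut fingers; the grasp point (between the pads) lies 19 mm behind it; z points along the fingers, y is the line along which they close (so a half turn about z gives the same grasp; the last joint's range is limited). The gripper opens to 85 mm and grips with 20 to 120 N. Pads are 22 mm wide; open, the fingers measure 114 mm over their backs; the gripper's body (76 mm by 85 mm) begins 54 mm behind the grasp point. The pads swing forward as they close: fully open they stand 13 mm farther back than shut.
Start: joints at [1.191, 0.32, 1.565, -0, 1.257, -0.02], TCP at [202.453, 538.195, 231.338] pointing down, gripper open.
Joint ranges: [-3.11, 3.11], [-0.84, 2.01], [0.21, 2.61], [-1.34, 4.49], [0.05, 2.63], [-2.56, 2.56]. Speed limits (rad/s): [2.57, 2.57, 3.14, 3.14, 3.14, 3.14].

INTERFACE

Orientations are given as a unit quaternion [w, x, y, z].
In Python, from bench import robot gives the robot as it stands.
- The arm moves only by the tool arm_command, never from a script. Its argument "motion" is a list of rows, each an object of numbers: "hand": the opening, from -1 (shut) to 1 (fully open); "tx", "ty", "tz": the shift along the tool's x, y, z in mm; "yaw": the turn about the tool's z in degrees. In form: [{"hand": .., "tx": .., "ty": .., "tz": .., "yaw": ..}, ...]. A call has exactly 5 rows; each row is the pose to reach, as a shift and turn from the pose commanded when the call began, along the tool's axes at that moment; what a row does not reach only later rows make up. A row lasts 1/8 s, in which the tool goes at most 62.5 mm and 10.7 degrees, less where a joint would pass 70% of its speed; a pose out of reach is approached as far as the arm can. A call with a gripper value outside its range is refused whole. The fingers move at their own pace and stop on an object; "squeeze" is the grip in N (left out, the last holds). Time passes only in rows, so rows that repeat a pose let the fingers close, or fill a call up. It gives the time, the measured TCP pose, the force, the opening and the grip force at its end, in the units of the state.
- robot.get_obs(): the state, without advancing time (a new reading comes with each control period).
- robot.get_image(name): name is "scene" or "top"; returns (picture, depth): 420x560x3 uint8, red, green, blue; 420x560 float32, mm along the optical axis (not along the pixel's ray), 0 where there is no reading.
- robot.calibration(name): a dict with "mtx" (3x3 intrinsics, pixels), "R" (3x3) and "t" (3): a world point X has camera coordinates R X + t. Camera axes: x right, y down, z forward; pixel columns grow to the right and rows downward; lengths in mm; the calibration is good to about 2 mm. A picture is of the moment at which its call begins. calibration takes no time and is no camera call.
- robot.hand_in(): hands the job in; it is judged then, once.
The state is a dict: "clock": time; "joint_pos": joint angles; "dq": joint speeds; "joint_torque": joint torques, N m; "position": TCP position; "eef_rot": TCP orientation; "force": force on the tool from outside, world axes, zero at the start; "wrist_torque": the same for the moment, N m; "gripper_width": finger opening in mm; "gripper_force": force on a finger pad.
Only numpy, scipy, OpenCV 4.12 (cv2) and the standard library are available. Lean on these libraries where they do the work, as an engineer would, in place of code of your own. Each camera call takes 0.05 s, during which the arm holds its last target. There are 200 camera calls.

## Working session

There is one attempt and no reset: what is moved stays moved. The work goes in short steps, Python scripts to look and compute and a tool call to move; the robot and the scene stay as the last step left them, time stands still between calls to the robot, and variables do not carry over. Pictures are saved under pics/ and viewed, at most 14 in all, crops included, and the job is handed in when it is done.

Besides the shell and the picture viewer there is one more tool, called as name([rows], argument=value, ...), one row to a line, values as JSON. arm_command: Moves the arm, as the interface text tells. Its arguments: {"type":"object","properties":{"motion":{"type":"array","items":{"type":"object","properties":{"hand":{"type":"number"},"tx":{"type":"number"},"ty":{"type":"number"},"tz":{"type":"number"},"yaw":{"type":"number"}}}},"squeeze":{"type":"number"}},"required":["motion"]}

```bash
mkdir -p pics; python3 - <<'E'
from bench import robot
import cv2,numpy as np
for n in("scene","top"):
    p,d=robot.get_image(n); cv2.imwrite(f"pics/{n}0.png",p[:,:,::-1]); np.savez(f"{n}0.npz",p=p,d=d)
    c=robot.calibration(n); print(n,c, (d>0).mean())
print(robot.get_obs())
E
```

```text
scene {'mtx': array([[487.24135792,   0.        , 281.94993332],
       [  0.        , 487.24135792, 211.25896821],
       [  0.        ,   0.        ,   1.        ]]), 'R': array([[ 0.6306043 ,  0.77604548, -0.00957248],
       [ 0.48779367, -0.40590775, -0.77284943],
       [-0.60365185,  0.48269278, -0.63451724]]), 't': array([-292.97985459, -201.52566473, 1358.44998198])} 0.9958460884353741
top {'mtx': array([[412.62034311,   0.        , 277.31363006],
       [  0.        , 412.62034311, 210.92655495],
       [  0.        ,   0.        ,   1.        ]]), 'R': array([[-1.86904944e-02, -9.99825238e-01, -3.99721931e-04],
       [-9.95095413e-01,  1.86409150e-02, -9.71474943e-02],
       [ 9.71379677e-02, -1.41797324e-03, -9.95269915e-01]]), 't': array([  -4.35228741,  515.51167077, 1184.16946481])} 0.9958545918367347
{'clock': 0.1, 'joint_pos': array([ 1.19102990e+00,  3.20218209e-01,  1.56553840e+00,  3.61493762e-05,
        1.25738875e+00, -1.99890687e-02]), 'dq': array([-6.05139836e-04, -8.86088019e-05, -2.64130656e-03,  1.82713390e-03,
       -1.07652740e-03,  6.59433086e-04]), 'joint_torque': array([-1.06358002e-03, -4.16405654e+01, -2.34706825e+01, -6.14542341e-05,
        4.84243894e-03,  1.10132967e-05]), 'position': array([202.26713048, 537.80654121, 230.57916807]), 'eef_rot': array([-1.70991906e-04,  1.78925494e-01,  9.83862320e-01, -7.57482036e-04]), 'force': array([-0.59948964,  0.18456744,  0.3425654 ]), 'wrist_torque': array([0.00084475, 0.01098913, 0.02372174]), 'gripper_force': 0.0, 'gripper_width': 85.36436924465004}
```

View pics/scene0.png

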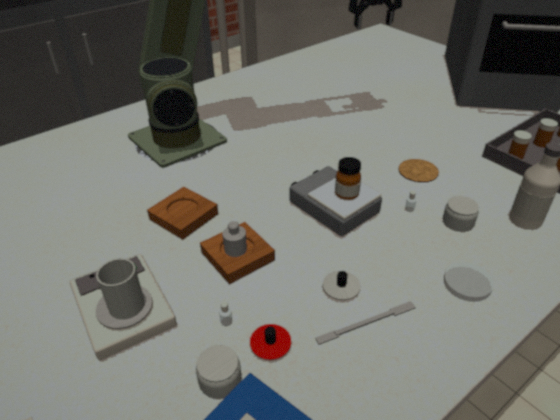

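View pics/top0.png

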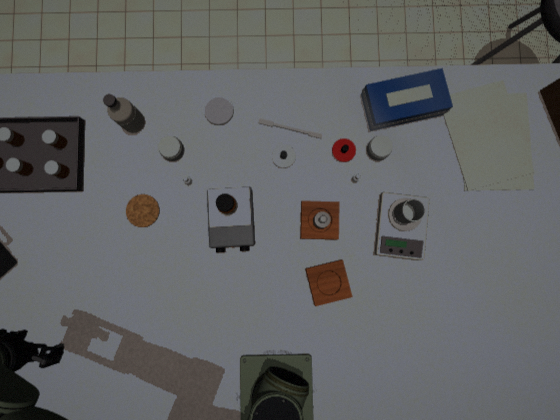

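```bash
cat > h.py <<'E'
from bench import robot
import numpy as np, cv2
def cloud(n,d):
    c=robot.calibration(n);K=c["mtx"];v,u=np.mgrid[:d.shape[0],:d.shape[1]]
    P=np.stack([(u-K[0,2])/K[0,0]*d,(v-K[1,2])/K[1,1]*d,d],-1)
    return (P-c["t"])@c["R"]
def ray(n,uv,z):
    c=robot.calibration(n);r=c["R"].T@np.linalg.solve(c["mtx"],[uv[0],uv[1],1]);o=-c["R"].T@c["t"]
    return o+r*(z-o[2])/r[2]
def pix(n,X):
    c=robot.calibration(n);q=c["mtx"]@(c["R"]@np.asarray(X,float)+c["t"]);return q[:2]/q[2]
def layer(n,d,xy,z,rad,tol=7):
    "rect centre and size of points near height z within rad of xy, and ray of enclosing circle centre"
    P=cloud(n,d);m=(abs(P[...,2]-z)<tol)&(np.hypot(P[...,0]-xy[0],P[...,1]-xy[1])<rad)&(d>0)
    k,l,s,_=cv2.connectedComponentsWithStats(m.astype(np.uint8))
    if k<2: return None
    m=l==1+np.argmax(s[1:,4]);v,u=np.nonzero(m)
    (cu,cv_),r=cv2.minEnclosingCircle(np.stack([u,v],1).astype(np.float32))
    return dict(n=int(m.sum()),mean=ray(n,(u.mean(),v.mean()),z)[:2].round(1),circ=ray(n,(cu,cv_),z)[:2].round(1),
      ext=np.ptp(P[m],axis=0).round(0),zmed=np.median(P[m][:,2]).round(1))
E
python3 - <<'E'
from h import *
t=np.load("top0.npz");s=np.load("scene0.npz")
for name,uv,us,z,rad in [("jar",(226,203),(348,165),140,45),("hotplate",(230,203),(335,195),60,90),("weightknob",(322,218),(233,227),90,30),("weightbody",(322,218),(233,227),67,35),
 ("block",(320,220),(238,250),30,85),("beaker",(408,208),(118,270),130,50),("pan",(404,214),(125,310),45,60),("mat",(143,210),(419,170),6,65),("coverdisc",(283,156),(342,287),12,50),("coverknob",(283,154),(342,279),40,25),
 ("vialL",(187,181),(411,203),50,20),("vialR",(354,179),(225,313),50,20),("block2",(329,283),(183,210),30,85)]:
    a=ray("top",uv,z)
    print(name,a[:2].round(),"scene",ray("scene",us,z)[:2].round())
    for n,dd in(("top",t),("scene",s)): print("   ",n,layer(n,dd["d"],a,z,rad))
im=cv2.resize(t["p"][130:310,110:440,::-1],None,fx=2.4,fy=2.4,interpolation=cv2.INTER_CUBIC);cv2.imwrite("pics/crop1.png",cv2.convertScaleAbs(im,alpha=1.5))
E
```

```text
jar [528. 122.] scene [538. 117.]
    top {'n': 254, 'mean': array([531.6, 125.9]), 'circ': array([531.1, 125.7]), 'ext': array([46., 46., 12.]), 'zmed': np.float64(139.9)}
    scene {'n': 275, 'mean': array([535.8, 121.6]), 'circ': array([535. , 122.9]), 'ext': array([47., 47.,  9.]), 'zmed': np.float64(138.8)}
hotplate [537. 121.] scene [521. 103.]
    top {'n': 1262, 'mean': array([524.9, 120.4]), 'circ': array([525.9, 122.2]), 'ext': array([114., 125.,  14.]), 'zmed': np.float64(60.1)}
    scene {'n': 1279, 'mean': array([542. , 106.1]), 'circ': array([532.6, 118.8]), 'ext': array([115., 125.,  14.]), 'zmed': np.float64(58.9)}
weightknob [ 487. -137.] scene [ 496. -145.]
    top {'n': 47, 'mean': array([ 486.7, -139.7]), 'circ': array([ 486.5, -139.5]), 'ext': array([20., 19.,  9.]), 'zmed': np.float64(88.5)}
    scene {'n': 79, 'mean': array([ 491.9, -143.3]), 'circ': array([ 492.2, -143.6]), 'ext': array([21., 22.,  8.]), 'zmed': np.float64(88.1)}
weightbody [ 489. -140.] scene [ 474. -132.]
    top {'n': 155, 'mean': array([ 486.4, -139.5]), 'circ': array([ 486.7, -139.8]), 'e
[... 2404 characters left out ...]
([13., 13.,  8.]), 'zmed': np.float64(48.0)}
vialR [ 602. -237.] scene [ 630. -258.]
    top {'n': 15, 'mean': array([ 611.3, -248.2]), 'circ': array([ 611.6, -247.9]), 'ext': array([9., 9., 8.]), 'zmed': np.float64(51.6)}
    scene {'n': 32, 'mean': array([ 612.6, -248.7]), 'circ': array([ 613.9, -249.9]), 'ext': array([12., 10.,  7.]), 'zmed': np.float64(48.9)}
block2 [ 304. -158.] scene [ 320. -162.]
    top {'n': 1202, 'mean': array([ 306.6, -157.8]), 'circ': array([ 307.1, -158.5]), 'ext': array([130., 130.,  14.]), 'zmed': np.float64(29.5)}
    scene {'n': 1280, 'mean': array([ 313.4, -161.9]), 'circ': array([ 308.3, -159.9]), 'ext': array([133., 131.,  10.]), 'zmed': np.float64(28.9)}
```

View pics/crop1.png

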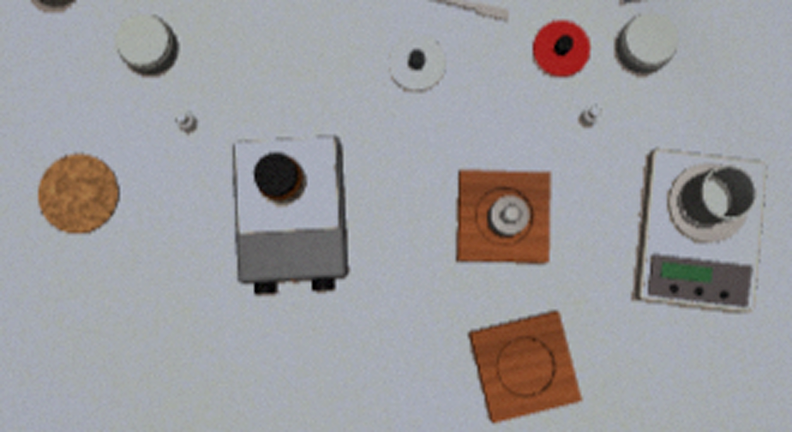

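Cover candidates in top0 are the white disc with a black knob (283,156), the red look-alike (344,150) and a plain pale disc (219,111). I choose the white one at (283,156). Block candidates are (320,220) and (329,283). The far one, (320,220), is 507 mm from the base against 345 mm, so I choose that. The crop confirms this: the jar is on the hotplate, the weight on the far block, the beaker on the balance and the mat is empty. Next I move the jar to the mat.

arm_command([
  {"hand":1,"tx":-50,"ty":-30,"tz":0,"yaw":10},
  {"hand":1,"tx":-100,"ty":-60,"tz":0,"yaw":20},
  {"hand":1,"tx":-150,"ty":-90,"tz":0,"yaw":30},
  {"hand":1,"tx":-200,"ty":-120,"tz":0,"yaw":40},
  {"hand":1,"tx":-250,"ty":-150,"tz":0,"yaw":50},
], squeeze=40)

```text
clock: 0.72
position: [384.4, 308.1, 231.1]
eef_rot: [-0.0, 0.58, 0.814, -0.0]
force: [0.7, 0.6, -0.5]
gripper_width: 85.4
gripper_force: 0.0
```

```bash
cat >> h.py <<'E'
from scipy.spatial.transform import Rotation as Ro
def go(x,y,z,ang=0):
    "remaining tool-axis shift and yaw from the measured pose to a world TCP target with closing line at ang"
    o=robot.get_obs();q=o["eef_rot"];R=Ro.from_quat([q[1],q[2],q[3],q[0]]).as_matrix()
    a=np.degrees(np.arctan2(R[1,1],R[0,1]))
    print("clock",round(o["clock"],2),"pos",o["position"].round(1),"ang",a.round(2),"tilt",R[2].round(3),"shift",(R.T@(np.array([x,y,z])-o["position"])).round(1),"yaw",round(a-ang,2),"w",round(o["gripper_width"],1),"F",o["force"].round(1))
E
python3 -c "
from h import *
go(533,124,231)"
```

```text
clock 0.72 pos [384.4 308.1 231.1] ang 19.07 tilt [-0. -0. -1.] shift [-2.225e+02  8.030e+01  1.000e-01] yaw 19.07 w 85.4 F [ 0.7  0.6 -0.5]
```

arm_command([
  {"hand":1,"tx":-55,"ty":20,"tz":0,"yaw":9.7},
  {"hand":1,"tx":-110,"ty":40,"tz":0,"yaw":19.4},
  {"hand":1,"tx":-165,"ty":60,"tz":0,"yaw":19.4},
  {"hand":1,"tx":-222,"ty":80,"tz":0,"yaw":19.4},
  {"hand":1,"tx":-222,"ty":80,"tz":0,"yaw":19.4},
])

```text
clock: 1.35
position: [534.6, 123.8, 230.5]
eef_rot: [0.0, 0.709, 0.705, -0.0]
force: [-0.4, 0.1, -0.3]
gripper_width: 85.7
gripper_force: 0.0
```

```bash
python3 -c "
from h import *
go(533,124,90)"
```

```text
clock 1.35 pos [534.6 123.8 230.5] ang -0.33 tilt [-0.001 -0.    -1.   ] shift [  0.3  -1.6 140.5] yaw -0.33 w 85.7 F [-0.4  0.1 -0.3]
```

arm_command([
  {"hand":1,"tx":0,"ty":-1.5,"tz":40,"yaw":-0.3},
  {"hand":1,"tx":0,"ty":-1.5,"tz":80,"yaw":-0.3},
  {"hand":1,"tx":0,"ty":-1.5,"tz":115,"yaw":-0.3},
  {"hand":1,"tx":0,"ty":-1.5,"tz":144,"yaw":-0.3},
  {"hand":1,"tx":0,"ty":-1.5,"tz":144,"yaw":-0.3},
])

```text
clock: 1.98
position: [528.8, 127.4, 85.3]
eef_rot: [-0.002, 0.705, 0.709, -0.002]
force: [-0.3, -0.7, 1.3]
gripper_width: 85.6
gripper_force: 0.0
```

arm_command([
  {"hand":-1,"tx":0,"ty":0,"tz":0,"yaw":0},
  {"hand":-1,"tx":0,"ty":0,"tz":0,"yaw":0},
  {"hand":-1,"tx":0,"ty":0,"tz":0,"yaw":0},
  {"hand":-1,"tx":0,"ty":0,"tz":0,"yaw":0},
  {"hand":-1,"tx":0,"ty":0,"tz":0,"yaw":0},
], squeeze=40)

```text
clock: 2.6
position: [532.0, 127.4, 89.2]
eef_rot: [0.001, 0.705, 0.709, 0.001]
force: [-1.2, 0.7, 6.8]
gripper_width: 52.5
gripper_force: 42.0
```

arm_command([
  {"hand":-1,"tx":0,"ty":0,"tz":0,"yaw":0},
  {"hand":-1,"tx":0,"ty":0,"tz":0,"yaw":0},
  {"hand":-1,"tx":0,"ty":0,"tz":-15,"yaw":0},
  {"hand":-1,"tx":0,"ty":0,"tz":-30,"yaw":0},
  {"hand":-1,"tx":0,"ty":0,"tz":-30,"yaw":0},
])

```text
clock: 3.22
position: [532.5, 127.1, 119.2]
eef_rot: [0.001, 0.705, 0.709, 0.002]
force: [-0.4, -0.2, -1.4]
gripper_width: 52.5
gripper_force: 42.6
```

```bash
python3 - <<'E'
from h import *
go(530,385,116)
for n in("top","scene"):
    p,d=robot.get_image(n); cv2.imwrite(f"pics/{n}1.png",p[:,:,::-1]); np.savez(f"{n}1.npz",p=p,d=d)
    m=cv2.inRange(cv2.cvtColor(p,cv2.COLOR_RGB2HSV),(8,90,90),(25,255,255))
    k,l,s,c=cv2.connectedComponentsWithStats(m); u,v=(143,210) if n=="top" else (419,170)
    i=l[v-3:v+4,u-3:u+4].max()
    print(n,s[i],ray(n,c[i],6))
E
```

```text
clock 3.23 pos [532.5 127.1 119.2] ang 0.28 tilt [ 0.001  0.004 -1.   ] shift [257.9  -1.2   3.4] yaw 0.28 w 52.5 F [-0.4 -0.2 -1.4]
top [126 195  33  32 812] [526.72207146 389.32932791   6.        ]
scene [399 159  39  23 684] [531.86286108 384.68261513   6.        ]
```

View pics/scene1.png

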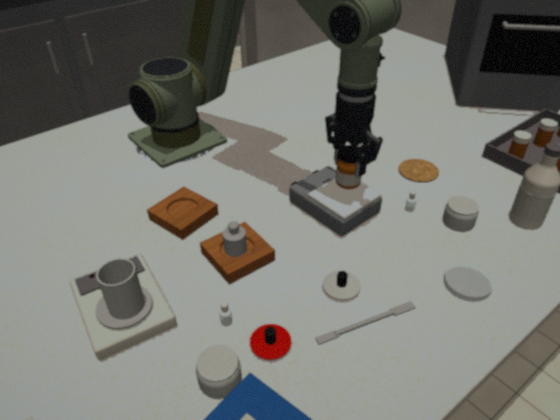

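arm_command([
  {"hand":-1,"tx":45,"ty":-1,"tz":-10,"yaw":0.3},
  {"hand":-1,"tx":105,"ty":-2,"tz":-10,"yaw":0.3},
  {"hand":-1,"tx":165,"ty":-3,"tz":-10,"yaw":0.3},
  {"hand":-1,"tx":220,"ty":-3,"tz":0,"yaw":0.3},
  {"hand":-1,"tx":262,"ty":-3,"tz":0,"yaw":0.3},
])

```text
clock: 3.95
position: [525.8, 390.7, 115.5]
eef_rot: [-0.0, 0.707, 0.707, -0.001]
force: [0.2, -0.7, -1.7]
gripper_width: 52.2
gripper_force: 42.6
```

arm_command([
  {"hand":-1,"tx":0,"ty":0,"tz":30,"yaw":0},
  {"hand":-1,"tx":0,"ty":0,"tz":55,"yaw":0},
  {"hand":-1,"tx":0,"ty":0,"tz":70,"yaw":0},
  {"hand":-1,"tx":0,"ty":0,"tz":76,"yaw":0},
  {"hand":-1,"tx":0,"ty":0,"tz":76,"yaw":0},
])

```text
clock: 4.58
position: [527.2, 388.8, 41.4]
eef_rot: [-0.0, 0.707, 0.707, 0.0]
force: [0.2, -1.2, -1.0]
gripper_width: 52.3
gripper_force: 42.6
```

```bash
python3 -c "
from h import *
go(530,390,36)"
```

```text
clock 4.58 pos [527.2 388.8  41.4] ang -0.03 tilt [ 0.  0. -1.] shift [1.2 2.8 5.4] yaw -0.03 w 52.3 F [ 0.2 -1.2 -1. ]
```

arm_command([
  {"hand":-1,"tx":0,"ty":0,"tz":3,"yaw":0},
  {"hand":-1,"tx":0,"ty":0,"tz":5,"yaw":0},
  {"hand":-1,"tx":0,"ty":0,"tz":6,"yaw":0},
  {"hand":-1,"tx":0,"ty":0,"tz":6,"yaw":0},
  {"hand":-1,"tx":0,"ty":0,"tz":6,"yaw":0},
])

```text
clock: 5.2
position: [527.1, 388.9, 35.4]
eef_rot: [0.0, 0.707, 0.707, 0.0]
force: [-0.6, -0.7, -1.3]
gripper_width: 52.2
gripper_force: 42.6
```

arm_command([
  {"hand":-1,"tx":0,"ty":0,"tz":1,"yaw":0},
  {"hand":-1,"tx":0,"ty":0,"tz":2,"yaw":0},
  {"hand":-1,"tx":0,"ty":0,"tz":3,"yaw":0},
  {"hand":-1,"tx":0,"ty":0,"tz":3,"yaw":0},
  {"hand":-1,"tx":0,"ty":0,"tz":3,"yaw":0},
])

```text
clock: 5.82
position: [527.0, 389.1, 35.2]
eef_rot: [0.0, 0.707, 0.707, 0.001]
force: [-4.3, -2.7, 13.1]
gripper_width: 52.0
gripper_force: 43.9
```

arm_command([
  {"hand":1,"tx":0,"ty":0,"tz":-3,"yaw":0},
  {"hand":1,"tx":0,"ty":0,"tz":-3,"yaw":0},
  {"hand":1,"tx":0,"ty":0,"tz":-3,"yaw":0},
  {"hand":1,"tx":0,"ty":0,"tz":-3,"yaw":0},
  {"hand":1,"tx":0,"ty":0,"tz":-3,"yaw":0},
])

```text
clock: 6.45
position: [526.9, 388.9, 35.1]
eef_rot: [-0.0, 0.707, 0.707, -0.0]
force: [-0.4, -0.9, 0.0]
gripper_width: 85.4
gripper_force: 0.0
```

arm_command([
  {"hand":1,"tx":0,"ty":0,"tz":-15,"yaw":0},
  {"hand":1,"tx":0,"ty":0,"tz":-55,"yaw":0},
  {"hand":1,"tx":0,"ty":0,"tz":-110,"yaw":0},
  {"hand":1,"tx":0,"ty":0,"tz":-165,"yaw":0},
  {"hand":1,"tx":-50,"ty":0,"tz":-180,"yaw":0},
])

```text
clock: 7.08
position: [528.8, 341.8, 221.0]
eef_rot: [0.001, 0.706, 0.708, 0.005]
force: [0.4, -1.8, -0.0]
gripper_width: 85.5
gripper_force: 0.0
```

arm_command([
  {"hand":1,"tx":-60,"ty":0,"tz":0,"yaw":0},
  {"hand":1,"tx":-120,"ty":0,"tz":0,"yaw":0},
  {"hand":1,"tx":-180,"ty":0,"tz":0,"yaw":0},
  {"hand":1,"tx":-240,"ty":0,"tz":0,"yaw":0},
  {"hand":1,"tx":-300,"ty":0,"tz":0,"yaw":0},
])

```text
clock: 7.7
position: [526.8, 37.1, 216.7]
eef_rot: [0.001, 0.707, 0.707, 0.001]
force: [1.1, -0.3, 0.4]
gripper_width: 85.2
gripper_force: 0.0
```

arm_command([
  {"hand":1,"tx":-60,"ty":-4,"tz":0,"yaw":0},
  {"hand":1,"tx":-120,"ty":-8,"tz":0,"yaw":0},
  {"hand":1,"tx":-180,"ty":-12,"tz":0,"yaw":0},
  {"hand":1,"tx":-240,"ty":-16,"tz":0,"yaw":0},
  {"hand":1,"tx":-300,"ty":-20,"tz":0,"yaw":0},
])

```text
clock: 8.32
position: [506.6, -263.1, 216.7]
eef_rot: [0.001, 0.707, 0.707, 0.0]
force: [-0.4, 0.5, -0.1]
gripper_width: 85.7
gripper_force: 0.0
```

arm_command([
  {"hand":1,"tx":-60,"ty":0,"tz":0,"yaw":0},
  {"hand":1,"tx":-118,"ty":0,"tz":0,"yaw":0},
  {"hand":1,"tx":-118,"ty":0,"tz":0,"yaw":0},
  {"hand":1,"tx":-118,"ty":0,"tz":0,"yaw":0},
  {"hand":1,"tx":-118,"ty":0,"tz":0,"yaw":0},
])

```text
clock: 8.95
position: [507.0, -377.7, 215.9]
eef_rot: [0.0, 0.707, 0.708, 0.0]
force: [0.8, 1.1, 0.4]
gripper_width: 85.5
gripper_force: 0.0
```

```bash
python3 - <<'E'
from h import *
go(505.5,-379,81)
for n in("top","scene"):
    p,d=robot.get_image(n); cv2.imwrite(f"pics/{n}2.png",p[:,:,::-1]); np.savez(f"{n}2.npz",p=p,d=d)
    print(n,"jar",layer(n,d,(529,387),86,45)); print(n,"hot",layer(n,d,(529,120),60,90,3))
    m=cv2.inRange(cv2.cvtColor(p,cv2.COLOR_RGB2HSV),(0,0,120),(180,60,255))
E
```

```text
clock 8.95 pos [ 507.  -377.7  215.9] ang 0.07 tilt [ 0.  0. -1.] shift [ -1.3  -1.5 134.9] yaw 0.07 w 85.5 F [0.8 1.1 0.4]
top jar {'n': 243, 'mean': array([526.9, 386.6]), 'circ': array([526.5, 386.4]), 'ext': array([45., 47., 12.]), 'zmed': np.float64(85.8)}
top hot {'n': 1291, 'mean': array([527.4, 123.5]), 'circ': array([528.2, 123. ]), 'ext': array([111., 122.,   6.]), 'zmed': np.float64(60.1)}
scene jar {'n': 197, 'mean': array([530.3, 382.6]), 'circ': array([530.2, 383.3]), 'ext': array([50., 52.,  9.]), 'zmed': np.float64(84.8)}
scene hot {'n': 1621, 'mean': array([532.6, 118.4]), 'circ': array([530. , 121.3]), 'ext': array([114., 123.,   6.]), 'zmed': np.float64(59.1)}
```

View pics/scene2.png

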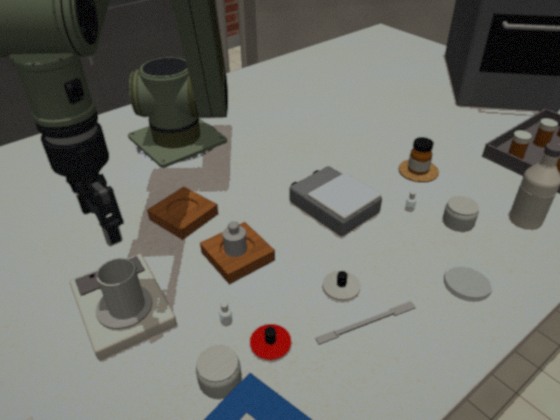

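arm_command([
  {"hand":1,"tx":-1,"ty":-2,"tz":40,"yaw":0},
  {"hand":1,"tx":-1,"ty":-2,"tz":80,"yaw":0},
  {"hand":1,"tx":-1,"ty":-2,"tz":115,"yaw":0},
  {"hand":1,"tx":-1,"ty":-2,"tz":135,"yaw":0},
  {"hand":1,"tx":-1,"ty":-2,"tz":135,"yaw":0},
])

```text
clock: 9.68
position: [504.2, -378.5, 78.9]
eef_rot: [-0.002, 0.707, 0.707, -0.0]
force: [0.7, -0.5, 1.1]
gripper_width: 85.3
gripper_force: 0.0
```

arm_command([
  {"hand":-1,"tx":0,"ty":0,"tz":0,"yaw":0},
  {"hand":-1,"tx":0,"ty":0,"tz":0,"yaw":0},
  {"hand":-1,"tx":0,"ty":0,"tz":0,"yaw":0},
  {"hand":-1,"tx":0,"ty":0,"tz":0,"yaw":0},
  {"hand":-1,"tx":0,"ty":0,"tz":0,"yaw":0},
], squeeze=40)

```text
clock: 10.3
position: [505.5, -380.5, 82.0]
eef_rot: [0.001, 0.707, 0.707, 0.0]
force: [-0.1, 1.2, 5.9]
gripper_width: 59.9
gripper_force: 44.7
```

arm_command([
  {"hand":-1,"tx":0,"ty":0,"tz":0,"yaw":0},
  {"hand":-1,"tx":0,"ty":0,"tz":0,"yaw":0},
  {"hand":-1,"tx":0,"ty":0,"tz":-30,"yaw":0},
  {"hand":-1,"tx":0,"ty":0,"tz":-70,"yaw":0},
  {"hand":-1,"tx":0,"ty":0,"tz":-110,"yaw":0},
])

```text
clock: 10.92
position: [504.6, -379.9, 191.0]
eef_rot: [-0.0, 0.707, 0.707, 0.0]
force: [0.1, -0.4, -1.5]
gripper_width: 59.9
gripper_force: 44.1
```

```bash
python3 - <<'E'
from h import *
go(529,121,192)
P={}
for n in("top","scene"):
    p,d=robot.get_image(n); np.savez(f"{n}3.npz",p=p,d=d)
    print(n,"pan",layer(n,d,(499,-380),45,60,3),layer(n,d,(499,-380),45,52,2))
E
```

```text
clock 10.93 pos [ 504.6 -379.9  191. ] ang -0.02 tilt [ 0.001 -0.    -1.   ] shift [500.9  24.3  -0.7] yaw -0.02 w 59.9 F [ 0.1 -0.4 -1.5]
top pan {'n': 501, 'mean': array([ 492.9, -371.7]), 'circ': array([ 499.1, -382.1]), 'ext': array([93., 89.,  6.]), 'zmed': np.float64(45.2)} {'n': 378, 'mean': array([ 493.1, -371. ]), 'circ': array([ 499.1, -382.1]), 'ext': array([93., 88.,  4.]), 'zmed': np.float64(45.2)}
scene pan {'n': 1841, 'mean': array([ 501.6, -383.4]), 'circ': array([ 501.2, -383.3]), 'ext': array([97., 95.,  6.]), 'zmed': np.float64(44.2)} {'n': 1590, 'mean': array([ 501.5, -383.6]), 'circ': array([ 500.6, -383.1]), 'ext': array([96., 95.,  4.]), 'zmed': np.float64(44.4)}
```

arm_command([
  {"hand":-1,"tx":30,"ty":0,"tz":0,"yaw":0},
  {"hand":-1,"tx":85,"ty":0,"tz":0,"yaw":0},
  {"hand":-1,"tx":140,"ty":0,"tz":0,"yaw":0},
  {"hand":-1,"tx":195,"ty":0,"tz":0,"yaw":0},
  {"hand":-1,"tx":250,"ty":0,"tz":0,"yaw":0},
])

```text
clock: 11.65
position: [504.0, -128.2, 189.0]
eef_rot: [-0.001, 0.707, 0.707, -0.0]
force: [0.7, 0.4, -2.2]
gripper_width: 60.0
gripper_force: 44.3
```

arm_command([
  {"hand":-1,"tx":55,"ty":8,"tz":0,"yaw":0},
  {"hand":-1,"tx":110,"ty":16,"tz":0,"yaw":0},
  {"hand":-1,"tx":165,"ty":24,"tz":0,"yaw":0},
  {"hand":-1,"tx":215,"ty":24.5,"tz":0,"yaw":0},
  {"hand":-1,"tx":250,"ty":24.5,"tz":0,"yaw":0},
])

```text
clock: 12.28
position: [528.6, 122.0, 188.9]
eef_rot: [-0.001, 0.707, 0.708, -0.001]
force: [0.3, -0.2, -2.2]
gripper_width: 59.7
gripper_force: 44.3
```

arm_command([
  {"hand":-1,"tx":0,"ty":0,"tz":30,"yaw":0},
  {"hand":-1,"tx":0,"ty":0,"tz":60,"yaw":0},
  {"hand":-1,"tx":0,"ty":0,"tz":80,"yaw":0},
  {"hand":-1,"tx":0,"ty":0,"tz":90,"yaw":0},
  {"hand":-1,"tx":0,"ty":0,"tz":90,"yaw":0},
])

```text
clock: 12.9
position: [528.8, 119.8, 99.4]
eef_rot: [-0.001, 0.707, 0.707, -0.001]
force: [-0.9, -0.1, -2.0]
gripper_width: 59.9
gripper_force: 44.4
```

```bash
python3 - <<'E'
from h import *
go(529,120,97)
for n in("top","scene"):
    p,d=robot.get_image(n); np.savez(f"{n}4.npz",p=p,d=d)
    print(n,"pan",layer(n,d,(499,-381),45,55,3)); cv2.imwrite(f"pics/{n}4.png",p[:,:,::-1])
E
```

```text
clock 12.9 pos [528.8 119.8  99.4] ang -0.02 tilt [-0.    -0.002 -1.   ] shift [0.2 0.2 2.4] yaw -0.02 w 59.9 F [-0.9 -0.1 -2. ]
top pan {'n': 717, 'mean': array([ 498.1, -381.7]), 'circ': array([ 498.3, -381.3]), 'ext': array([93., 94.,  6.]), 'zmed': np.float64(45.2)}
scene pan {'n': 1832, 'mean': array([ 501.6, -383.4]), 'circ': array([ 501.2, -383.3]), 'ext': array([96., 95.,  6.]), 'zmed': np.float64(44.2)}
```

arm_command([
  {"hand":-1,"tx":0,"ty":0,"tz":1,"yaw":0},
  {"hand":-1,"tx":0,"ty":0,"tz":2,"yaw":0},
  {"hand":-1,"tx":0,"ty":0,"tz":3,"yaw":0},
  {"hand":-1,"tx":0,"ty":0,"tz":3.5,"yaw":0},
  {"hand":-1,"tx":0,"ty":0,"tz":3.5,"yaw":0},
])

```text
clock: 13.62
position: [529.4, 119.9, 97.0]
eef_rot: [-0.0, 0.707, 0.707, 0.0]
force: [-0.5, -0.1, 0.0]
gripper_width: 59.8
gripper_force: 44.5
```

arm_command([
  {"hand":1,"tx":0,"ty":0,"tz":0,"yaw":0},
  {"hand":1,"tx":0,"ty":0,"tz":0,"yaw":0},
  {"hand":1,"tx":0,"ty":0,"tz":0,"yaw":0},
  {"hand":1,"tx":0,"ty":0,"tz":0,"yaw":0},
  {"hand":1,"tx":0,"ty":0,"tz":-10,"yaw":0},
])

```text
clock: 14.25
position: [528.8, 119.8, 106.5]
eef_rot: [-0.001, 0.707, 0.707, -0.001]
force: [0.3, -0.3, -0.9]
gripper_width: 85.3
gripper_force: 0.0
```

arm_command([
  {"hand":1,"tx":0,"ty":0,"tz":-30,"yaw":0},
  {"hand":1,"tx":0,"ty":0,"tz":-70,"yaw":0},
  {"hand":1,"tx":0,"ty":0,"tz":-110,"yaw":0},
  {"hand":1,"tx":-20,"ty":0,"tz":-115,"yaw":0},
  {"hand":1,"tx":-70,"ty":-10,"tz":-115,"yaw":0},
])

```text
clock: 14.88
position: [519.8, 49.7, 222.3]
eef_rot: [0.001, 0.706, 0.708, 0.001]
force: [0.3, -0.4, 0.1]
gripper_width: 85.4
gripper_force: 0.0
```

arm_command([
  {"hand":1,"tx":-50,"ty":-10,"tz":0,"yaw":0},
  {"hand":1,"tx":-100,"ty":-20,"tz":0,"yaw":0},
  {"hand":1,"tx":-150,"ty":-30,"tz":0,"yaw":0},
  {"hand":1,"tx":-191,"ty":-30,"tz":20,"yaw":0},
  {"hand":1,"tx":-191,"ty":-30,"tz":40,"yaw":0},
])

```text
clock: 15.5
position: [488.4, -144.3, 180.8]
eef_rot: [0.0, 0.709, 0.705, -0.0]
force: [-0.5, 0.4, -1.1]
gripper_width: 85.5
gripper_force: 0.0
```

```bash
python3 - <<'E'
from h import *
go(488.5,-141.6,37)
for n in("top","scene"):
    p,d=robot.get_image(n); np.savez(f"{n}5.npz",p=p,d=d)
    print(n,"beaker",layer(n,d,(529,121),145,50)); cv2.imwrite(f"pics/{n}5.png",p[:,:,::-1])
E
```

```text
clock 15.5 pos [ 488.4 -144.3  180.8] ang -0.27 tilt [-0.001 -0.001 -1.   ] shift [  2.8   0.2 143.8] yaw -0.27 w 85.5 F [-0.5  0.4 -1.1]
top beaker {'n': 95, 'mean': array([530.4, 122.8]), 'circ': array([529.9, 121.4]), 'ext': array([59., 59., 11.]), 'zmed': np.float64(144.8)}
scene beaker {'n': 201, 'mean': array([533.6, 116.4]), 'circ': array([532.9, 117.2]), 'ext': array([63., 61.,  8.]), 'zmed': np.float64(142.0)}
```

View pics/scene5.png

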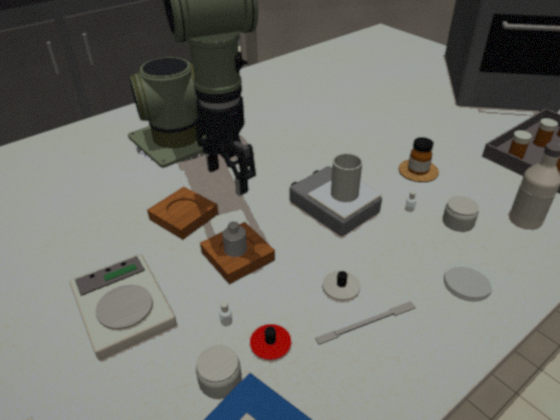

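arm_command([
  {"hand":1,"tx":1.5,"ty":0,"tz":40,"yaw":0},
  {"hand":1,"tx":1.5,"ty":0,"tz":80,"yaw":0},
  {"hand":1,"tx":1.5,"ty":0,"tz":115,"yaw":0},
  {"hand":1,"tx":1.5,"ty":0,"tz":132,"yaw":0},
  {"hand":1,"tx":1.5,"ty":0,"tz":140,"yaw":0},
])

```text
clock: 16.23
position: [489.0, -139.3, 41.2]
eef_rot: [-0.001, 0.707, 0.707, -0.0]
force: [-1.3, 0.8, 0.4]
gripper_width: 85.7
gripper_force: 0.0
```

arm_command([
  {"hand":1,"tx":0,"ty":0,"tz":0,"yaw":0},
  {"hand":1,"tx":0,"ty":0,"tz":0,"yaw":0},
  {"hand":1,"tx":0,"ty":0,"tz":0,"yaw":0},
  {"hand":1,"tx":0,"ty":0,"tz":0,"yaw":0},
  {"hand":1,"tx":0,"ty":0,"tz":0,"yaw":0},
], squeeze=60)

```text
clock: 16.85
position: [489.4, -139.6, 42.0]
eef_rot: [0.0, 0.707, 0.707, 0.0]
force: [-0.4, -0.1, -0.5]
gripper_width: 85.5
gripper_force: 0.0
```

Lower 6 mm, close, then lift.

arm_command([
  {"hand":1,"tx":-1,"ty":-0.5,"tz":3,"yaw":0},
  {"hand":1,"tx":-1.5,"ty":-0.5,"tz":6,"yaw":0},
  {"hand":-1,"tx":-1.5,"ty":-0.5,"tz":6,"yaw":0},
  {"hand":-1,"tx":-1.5,"ty":-0.5,"tz":6,"yaw":0},
  {"hand":-1,"tx":-1.5,"ty":-0.5,"tz":6,"yaw":0},
])

```text
clock: 17.48
position: [487.6, -140.9, 36.1]
eef_rot: [-0.001, 0.707, 0.707, -0.001]
force: [-4.2, 0.5, 5.5]
gripper_width: 44.4
gripper_force: 61.1
```

arm_command([
  {"hand":-1,"tx":0,"ty":0,"tz":0,"yaw":0},
  {"hand":-1,"tx":0,"ty":0,"tz":0,"yaw":0},
  {"hand":-1,"tx":0,"ty":0,"tz":0,"yaw":0},
  {"hand":-1,"tx":0,"ty":0,"tz":0,"yaw":0},
  {"hand":-1,"tx":0,"ty":0,"tz":0,"yaw":0},
])

```text
clock: 18.1
position: [487.6, -140.9, 36.1]
eef_rot: [-0.001, 0.707, 0.707, -0.001]
force: [-3.6, -0.3, 6.2]
gripper_width: 44.2
gripper_force: 61.2
```

arm_command([
  {"hand":-1,"tx":0,"ty":0,"tz":-10,"yaw":0},
  {"hand":-1,"tx":0,"ty":0,"tz":-30,"yaw":0},
  {"hand":-1,"tx":0,"ty":0,"tz":-60,"yaw":0},
  {"hand":-1,"tx":0,"ty":0,"tz":-80,"yaw":0},
  {"hand":-1,"tx":0,"ty":0,"tz":-80,"yaw":0},
])

```text
clock: 18.73
position: [489.8, -141.3, 116.9]
eef_rot: [0.001, 0.707, 0.707, 0.001]
force: [0.1, -0.1, -7.3]
gripper_width: 44.5
gripper_force: 62.9
```

```bash
python3 - <<'E'
from h import *
go(499,-382.5,60)
for n in("top","scene"):
    p,d=robot.get_image(n); np.savez(f"{n}6.npz",p=p,d=d); cv2.imwrite(f"pics/{n}6.png",p[:,:,::-1])
    for z,r,t in((22,34,4),(30,85,3)): print(n,"block",z,layer(n,d,(490,-139),z,r,t))
E
```

```text
clock 18.73 pos [ 489.8 -141.3  116.9] ang -0.02 tilt [-0.001  0.003 -1.   ] shift [-241.2    9.1   57.1] yaw -0.02 w 44.5 F [ 0.1 -0.1 -7.3]
top block 22 {'n': 22, 'mean': array([ 463.2, -140.6]), 'circ': array([ 465.2, -141.1]), 'ext': array([18., 15.,  7.]), 'zmed': np.float64(21.9)}
top block 30 {'n': 216, 'mean': array([498.7, -93.8]), 'circ': array([490.7, -93.8]), 'ext': array([108.,  32.,   6.]), 'zmed': np.float64(30.2)}
scene block 22 {'n': 515, 'mean': array([ 487.3, -137.5]), 'circ': array([ 486.2, -137. ]), 'ext': array([66., 62.,  8.]), 'zmed': np.float64(21.1)}
scene block 30 {'n': 1414, 'mean': array([ 493.2, -141. ]), 'circ': array([ 490. , -136.5]), 'ext': array([115., 115.,   6.]), 'zmed': np.float64(29.0)}
```

View pics/scene6.png

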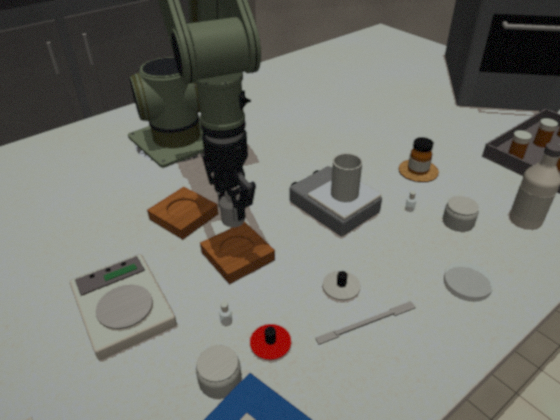

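arm_command([
  {"hand":-1,"tx":-40,"ty":2,"tz":0,"yaw":0},
  {"hand":-1,"tx":-95,"ty":5,"tz":0,"yaw":0},
  {"hand":-1,"tx":-150,"ty":9,"tz":0,"yaw":0},
  {"hand":-1,"tx":-205,"ty":9,"tz":0,"yaw":0},
  {"hand":-1,"tx":-241,"ty":9,"tz":0,"yaw":0},
])

```text
clock: 19.45
position: [496.8, -384.1, 113.5]
eef_rot: [-0.001, 0.708, 0.706, -0.0]
force: [-0.3, 0.5, -6.2]
gripper_width: 44.2
gripper_force: 62.7
```

arm_command([
  {"hand":-1,"tx":0,"ty":0,"tz":20,"yaw":0},
  {"hand":-1,"tx":0,"ty":0,"tz":40,"yaw":0},
  {"hand":-1,"tx":0,"ty":0,"tz":50,"yaw":0},
  {"hand":-1,"tx":0,"ty":0,"tz":52,"yaw":0},
  {"hand":-1,"tx":0,"ty":0,"tz":52,"yaw":0},
])

```text
clock: 20.08
position: [498.1, -382.1, 64.0]
eef_rot: [0.0, 0.707, 0.707, 0.0]
force: [0.5, -0.1, -6.3]
gripper_width: 43.8
gripper_force: 62.6
```

```bash
python3 - <<'E'
from h import *
go(499,-382.5,59)
for n in("top","scene"):
    p,d=robot.get_image(n); np.savez(f"{n}7.npz",p=p,d=d)
    for z,r,t in((22,34,4),(30,85,3)): print(n,"block",z,layer(n,d,(490,-139),z,r,t))
E
```

```text
clock 20.07 pos [ 498.1 -382.1   64. ] ang -0.0 tilt [-0.  0. -1.] shift [-0.4  0.9  5. ] yaw -0.0 w 43.8 F [ 0.5 -0.1 -6.3]
top block 22 {'n': 376, 'mean': array([ 489. , -139.1]), 'circ': array([ 489.3, -139.1]), 'ext': array([65., 65.,  8.]), 'zmed': np.float64(22.4)}
top block 30 {'n': 795, 'mean': array([ 488.2, -136.4]), 'circ': array([ 488.9, -137.9]), 'ext': array([113., 114.,   6.]), 'zmed': np.float64(30.1)}
scene block 22 {'n': 510, 'mean': array([ 487.4, -137.5]), 'circ': array([ 487.4, -137.8]), 'ext': array([61., 65.,  8.]), 'zmed': np.float64(21.2)}
scene block 30 {'n': 1440, 'mean': array([ 492.3, -140.9]), 'circ': array([ 491.2, -137.3]), 'ext': array([117., 115.,   6.]), 'zmed': np.float64(29.0)}
```

arm_command([
  {"hand":-1,"tx":0,"ty":0,"tz":2,"yaw":0},
  {"hand":-1,"tx":0,"ty":0,"tz":4,"yaw":0},
  {"hand":-1,"tx":0,"ty":0,"tz":5,"yaw":0},
  {"hand":-1,"tx":0,"ty":0,"tz":6,"yaw":0},
  {"hand":-1,"tx":0,"ty":0,"tz":6,"yaw":0},
])

```text
clock: 20.8
position: [497.8, -382.1, 59.1]
eef_rot: [0.0, 0.707, 0.707, 0.0]
force: [-3.2, 3.3, 6.3]
gripper_width: 44.2
gripper_force: 63.8
```

arm_command([
  {"hand":1,"tx":0,"ty":0,"tz":-1,"yaw":0},
  {"hand":1,"tx":0,"ty":0,"tz":-1,"yaw":0},
  {"hand":1,"tx":0,"ty":0,"tz":-1,"yaw":0},
  {"hand":1,"tx":0,"ty":0,"tz":-1,"yaw":0},
  {"hand":1,"tx":0,"ty":0,"tz":-10,"yaw":0},
])

```text
clock: 21.42
position: [497.4, -381.7, 67.3]
eef_rot: [-0.001, 0.707, 0.707, -0.0]
force: [0.2, -0.5, 0.9]
gripper_width: 85.1
gripper_force: 0.0
```

arm_command([
  {"hand":1,"tx":0,"ty":0,"tz":-40,"yaw":0},
  {"hand":1,"tx":0,"ty":0,"tz":-90,"yaw":0},
  {"hand":1,"tx":20,"ty":0,"tz":-140,"yaw":0},
  {"hand":1,"tx":70,"ty":0,"tz":-150,"yaw":0},
  {"hand":1,"tx":128,"ty":0,"tz":-150,"yaw":0},
])

```text
clock: 22.05
position: [498.5, -253.7, 220.0]
eef_rot: [0.002, 0.708, 0.706, 0.001]
force: [0.7, -0.4, -0.3]
gripper_width: 85.4
gripper_force: 0.0
```

arm_command([
  {"hand":1,"tx":60,"ty":0,"tz":0,"yaw":0},
  {"hand":1,"tx":120,"ty":0,"tz":0,"yaw":0},
  {"hand":1,"tx":180,"ty":0,"tz":0,"yaw":0},
  {"hand":1,"tx":240,"ty":0,"tz":0,"yaw":0},
  {"hand":1,"tx":300,"ty":0,"tz":0,"yaw":0},
])

```text
clock: 22.68
position: [497.8, 47.8, 218.7]
eef_rot: [0.001, 0.707, 0.707, 0.001]
force: [2.0, -0.0, -0.7]
gripper_width: 85.4
gripper_force: 0.0
```

arm_command([
  {"hand":1,"tx":60,"ty":8,"tz":0,"yaw":0},
  {"hand":1,"tx":120,"ty":16,"tz":0,"yaw":0},
  {"hand":1,"tx":180,"ty":24,"tz":0,"yaw":0},
  {"hand":1,"tx":240,"ty":29,"tz":0,"yaw":0},
  {"hand":1,"tx":300,"ty":29,"tz":0,"yaw":0},
])

```text
clock: 23.3
position: [527.2, 348.0, 218.5]
eef_rot: [0.0, 0.707, 0.707, 0.001]
force: [0.4, 0.6, 0.2]
gripper_width: 85.2
gripper_force: 0.0
```

arm_command([
  {"hand":1,"tx":39,"ty":0,"tz":0,"yaw":0},
  {"hand":1,"tx":39,"ty":0,"tz":20,"yaw":0},
  {"hand":1,"tx":39,"ty":0,"tz":50,"yaw":0},
  {"hand":1,"tx":39,"ty":0,"tz":60,"yaw":0},
  {"hand":1,"tx":39,"ty":0,"tz":60,"yaw":0},
])

```text
clock: 23.92
position: [526.9, 384.8, 157.9]
eef_rot: [-0.0, 0.707, 0.707, -0.0]
force: [0.6, -0.3, 1.5]
gripper_width: 85.2
gripper_force: 0.0
```

```bash
python3 - <<'E'
from h import *
go(527,385.5,35)
for n in("top","scene"):
    p,d=robot.get_image(n); np.savez(f"{n}8.npz",p=p,d=d);cv2.imwrite(f"pics/{n}8.png",p[:,:,::-1])
    print(n,"knob",layer(n,d,(498,-382),113,30),"pan",layer(n,d,(498,-382),45,55,3))
E
```

```text
clock 23.93 pos [526.9 384.8 157.9] ang -0.02 tilt [-0. -0. -1.] shift [8.000e-01 1.000e-01 1.229e+02] yaw -0.02 w 85.2 F [ 0.6 -0.3  1.5]
top knob {'n': 53, 'mean': array([ 498.1, -380.1]), 'circ': array([ 497.8, -379.8]), 'ext': array([19., 21., 10.]), 'zmed': np.float64(111.4)} pan {'n': 466, 'mean': array([ 497. , -378.6]), 'circ': array([ 498.3, -381.3]), 'ext': array([93., 93.,  6.]), 'zmed': np.float64(45.1)}
scene knob {'n': 118, 'mean': array([ 503.7, -382.5]), 'circ': array([ 504.7, -382.3]), 'ext': array([22., 22.,  9.]), 'zmed': np.float64(111.1)} pan {'n': 1167, 'mean': array([ 511.4, -385.9]), 'circ': array([ 501.2, -383.3]), 'ext': array([93., 95.,  6.]), 'zmed': np.float64(44.2)}
```

View pics/scene8.png

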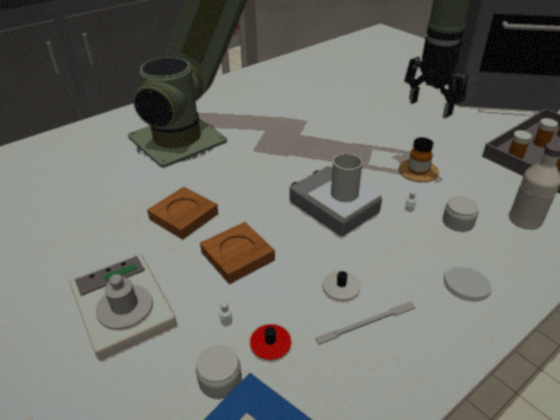

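arm_command([
  {"hand":1,"tx":0.5,"ty":0,"tz":40,"yaw":0},
  {"hand":1,"tx":0.5,"ty":0,"tz":80,"yaw":0},
  {"hand":1,"tx":0.5,"ty":0,"tz":110,"yaw":0},
  {"hand":1,"tx":0.5,"ty":0,"tz":120,"yaw":0},
  {"hand":1,"tx":0.5,"ty":0,"tz":120,"yaw":0},
])

```text
clock: 24.65
position: [527.6, 385.7, 38.6]
eef_rot: [0.0, 0.707, 0.707, 0.001]
force: [-0.5, 0.4, 0.1]
gripper_width: 85.2
gripper_force: 0.0
```

arm_command([
  {"hand":-1,"tx":0,"ty":0,"tz":0,"yaw":0},
  {"hand":-1,"tx":0,"ty":0,"tz":0,"yaw":0},
  {"hand":-1,"tx":0,"ty":0,"tz":0,"yaw":0},
  {"hand":-1,"tx":0,"ty":0,"tz":0,"yaw":0},
  {"hand":-1,"tx":0,"ty":0,"tz":0,"yaw":0},
], squeeze=40)

```text
clock: 25.28
position: [527.6, 385.9, 39.9]
eef_rot: [0.0, 0.707, 0.707, 0.001]
force: [-1.3, -0.2, 5.8]
gripper_width: 52.0
gripper_force: 41.5
```

arm_command([
  {"hand":-1,"tx":0,"ty":0,"tz":0,"yaw":0},
  {"hand":-1,"tx":0,"ty":0,"tz":-20,"yaw":0},
  {"hand":-1,"tx":0,"ty":0,"tz":-60,"yaw":0},
  {"hand":-1,"tx":0,"ty":0,"tz":-110,"yaw":0},
  {"hand":-1,"tx":0,"ty":0,"tz":-165,"yaw":0},
])

```text
clock: 25.9
position: [526.5, 385.1, 204.1]
eef_rot: [-0.0, 0.707, 0.707, -0.0]
force: [0.8, -0.5, -1.8]
gripper_width: 51.9
gripper_force: 42.6
```

```bash
python3 - <<'E'
from h import *
go(489,-139.5,200)
E
```

```text
clock 25.9 pos [526.5 385.1 204.1] ang -0.01 tilt [-0.001 -0.001 -1.   ] shift [-524.6  -37.4    4.4] yaw -0.01 w 51.9 F [ 0.8 -0.5 -1.8]
```

arm_command([
  {"hand":-1,"tx":-30,"ty":-6,"tz":-6,"yaw":0},
  {"hand":-1,"tx":-80,"ty":-14,"tz":-6,"yaw":0},
  {"hand":-1,"tx":-135,"ty":-22,"tz":-6,"yaw":0},
  {"hand":-1,"tx":-190,"ty":-30,"tz":-6,"yaw":0},
  {"hand":-1,"tx":-245,"ty":-37,"tz":-6,"yaw":0},
])

```text
clock: 26.52
position: [489.3, 138.7, 209.2]
eef_rot: [0.0, 0.707, 0.707, 0.0]
force: [-0.3, -0.2, -1.0]
gripper_width: 52.1
gripper_force: 42.6
```

arm_command([
  {"hand":-1,"tx":-55,"ty":0,"tz":0,"yaw":0},
  {"hand":-1,"tx":-110,"ty":0,"tz":0,"yaw":0},
  {"hand":-1,"tx":-165,"ty":0,"tz":0,"yaw":0},
  {"hand":-1,"tx":-220,"ty":0,"tz":0,"yaw":0},
  {"hand":-1,"tx":-265,"ty":0,"tz":0,"yaw":0},
])

```text
clock: 27.15
position: [489.5, -126.6, 209.3]
eef_rot: [0.0, 0.708, 0.707, 0.0]
force: [0.4, 0.3, -2.4]
gripper_width: 51.5
gripper_force: 42.6
```

arm_command([
  {"hand":-1,"tx":-15,"ty":0,"tz":30,"yaw":0},
  {"hand":-1,"tx":-15,"ty":0,"tz":80,"yaw":0},
  {"hand":-1,"tx":-15,"ty":0,"tz":125,"yaw":0},
  {"hand":-1,"tx":-15,"ty":0,"tz":138,"yaw":0},
  {"hand":-1,"tx":-15,"ty":0,"tz":138,"yaw":0},
])

```text
clock: 27.78
position: [490.1, -139.6, 71.0]
eef_rot: [-0.0, 0.707, 0.707, 0.0]
force: [0.1, -0.8, -1.5]
gripper_width: 52.0
gripper_force: 42.8
```

```bash
python3 - <<'E'
from h import *
go(489,-139.5,56)
p,d=robot.get_image("scene"); cv2.imwrite("pics/scene9.png",cv2.resize(p[170:300,150:330,::-1],None,fx=3.5,fy=3.5))
E
```

```text
clock 27.77 pos [ 490.1 -139.6   71. ] ang -0.01 tilt [ 0. -0. -1.] shift [ 0.1 -1.1 15. ] yaw -0.01 w 52.0 F [ 0.1 -0.8 -1.5]
```

View pics/scene9.png

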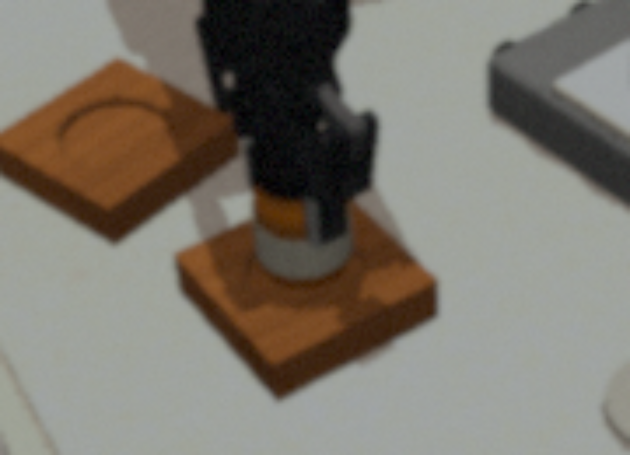

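arm_command([
  {"hand":-1,"tx":0,"ty":-1,"tz":4,"yaw":0},
  {"hand":-1,"tx":0,"ty":-1,"tz":8,"yaw":0},
  {"hand":-1,"tx":0,"ty":-1,"tz":12,"yaw":0},
  {"hand":-1,"tx":0,"ty":-1,"tz":15,"yaw":0},
  {"hand":-1,"tx":0,"ty":-1,"tz":15,"yaw":0},
])

```text
clock: 28.45
position: [488.8, -139.6, 56.0]
eef_rot: [-0.0, 0.707, 0.707, 0.0]
force: [-0.6, 0.4, 0.3]
gripper_width: 51.6
gripper_force: 43.0
```

arm_command([
  {"hand":1,"tx":0,"ty":0,"tz":0,"yaw":0},
  {"hand":1,"tx":0,"ty":0,"tz":0,"yaw":0},
  {"hand":1,"tx":0,"ty":0,"tz":0,"yaw":0},
  {"hand":1,"tx":0,"ty":0,"tz":0,"yaw":0},
  {"hand":1,"tx":0,"ty":0,"tz":-10,"yaw":0},
])

```text
clock: 29.08
position: [488.3, -139.4, 65.6]
eef_rot: [-0.001, 0.707, 0.707, -0.0]
force: [-0.1, 0.4, -0.5]
gripper_width: 85.7
gripper_force: 0.0
```

arm_command([
  {"hand":1,"tx":0,"ty":0,"tz":-40,"yaw":0},
  {"hand":1,"tx":0,"ty":0,"tz":-90,"yaw":0},
  {"hand":1,"tx":0,"ty":0,"tz":-120,"yaw":0},
  {"hand":1,"tx":20,"ty":40,"tz":-120,"yaw":0},
  {"hand":1,"tx":43,"ty":80,"tz":-120,"yaw":0},
])

```text
clock: 29.7
position: [570.0, -96.5, 187.7]
eef_rot: [0.001, 0.708, 0.707, 0.001]
force: [0.4, -0.7, -0.2]
gripper_width: 85.6
gripper_force: 0.0
```

arm_command([
  {"hand":1,"tx":20,"ty":40,"tz":20,"yaw":0},
  {"hand":1,"tx":40,"ty":80,"tz":50,"yaw":0},
  {"hand":1,"tx":60,"ty":115,"tz":90,"yaw":0},
  {"hand":1,"tx":60,"ty":115,"tz":110,"yaw":0},
  {"hand":1,"tx":60,"ty":115,"tz":110,"yaw":0},
])

```text
clock: 30.32
position: [682.8, -36.2, 74.0]
eef_rot: [-0.002, 0.707, 0.707, -0.001]
force: [-0.5, -0.5, -0.2]
gripper_width: 85.4
gripper_force: 0.0
```

```bash
python3 - <<'E'
from h import *
go(684.5,-36.8,15)
for n in("top","scene"):
    p,d=robot.get_image(n); np.savez(f"{n}10.npz",p=p,d=d);cv2.imwrite(f"pics/{n}10.png",p[:,:,::-1])
    print(n,"jar",layer(n,d,(489,-139.5),102,40),"block",layer(n,d,(489,-139),30,85,3))
    print(n,"beaker",layer(n,d,(529,121),145,50))
E
```

```text
clock 30.32 pos [682.8 -36.2  74. ] ang 0.02 tilt [ 0.    -0.004 -1.   ] shift [-0.6  2.  59. ] yaw 0.02 w 85.4 F [-0.5 -0.5 -0.2]
top jar {'n': 225, 'mean': array([ 488.9, -138.3]), 'circ': array([ 488.9, -136.9]), 'ext': array([44., 42., 12.]), 'zmed': np.float64(102.3)} block {'n': 453, 'mean': array([ 485.7, -165.7]), 'circ': array([ 487., -159.]), 'ext': array([109.,  67.,   6.]), 'zmed': np.float64(30.0)}
top beaker {'n': 96, 'mean': array([531.2, 122.6]), 'circ': array([529.9, 121.4]), 'ext': array([59., 59., 11.]), 'zmed': np.float64(144.3)}
scene jar {'n': 365, 'mean': array([ 493.3, -140.2]), 'circ': array([ 495.3, -141.2]), 'ext': array([48., 47.,  9.]), 'zmed': np.float64(100.9)} block {'n': 1164, 'mean': array([ 501.8, -147.6]), 'circ': array([ 490.6, -138.1]), 'ext': array([117., 114.,   6.]), 'zmed': np.float64(29.2)}
scene beaker None
```

View pics/scene10.png

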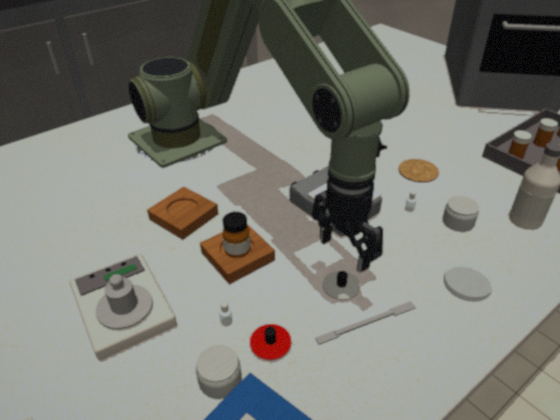

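arm_command([
  {"hand":1,"tx":-0.5,"ty":1,"tz":20,"yaw":0},
  {"hand":1,"tx":-0.5,"ty":1,"tz":40,"yaw":0},
  {"hand":1,"tx":-0.5,"ty":1,"tz":50,"yaw":0},
  {"hand":1,"tx":-0.5,"ty":1,"tz":54,"yaw":0},
  {"hand":1,"tx":-0.5,"ty":1,"tz":54,"yaw":0},
], squeeze=30)

```text
clock: 31.05
position: [685.3, -37.3, 22.6]
eef_rot: [0.0, 0.707, 0.707, 0.0]
force: [0.2, -0.2, -0.7]
gripper_width: 85.5
gripper_force: 0.0
```

arm_command([
  {"hand":1,"tx":0,"ty":0,"tz":0,"yaw":0},
  {"hand":1,"tx":0,"ty":0,"tz":0,"yaw":0},
  {"hand":1,"tx":0,"ty":0,"tz":0,"yaw":0},
  {"hand":1,"tx":0,"ty":0,"tz":0,"yaw":0},
  {"hand":1,"tx":0,"ty":0,"tz":0,"yaw":0},
])

```text
clock: 31.68
position: [684.9, -37.1, 21.8]
eef_rot: [-0.0, 0.707, 0.707, 0.0]
force: [-0.0, -0.6, 0.1]
gripper_width: 85.5
gripper_force: 0.0
```

Down 5 mm, close, settle, lift a little and check.

arm_command([
  {"hand":1,"tx":0,"ty":-0.5,"tz":3,"yaw":0},
  {"hand":0,"tx":0,"ty":-0.5,"tz":5,"yaw":0},
  {"hand":0,"tx":0,"ty":-0.5,"tz":5,"yaw":0},
  {"hand":-1,"tx":0,"ty":-0.5,"tz":5,"yaw":0},
  {"hand":-1,"tx":0,"ty":-0.5,"tz":5,"yaw":0},
])

```text
clock: 32.3
position: [684.5, -37.1, 17.0]
eef_rot: [0.0, 0.707, 0.707, 0.0]
force: [0.8, 0.6, -0.5]
gripper_width: 18.7
gripper_force: 29.3
```

arm_command([
  {"hand":-1,"tx":0,"ty":0,"tz":0,"yaw":0},
  {"hand":-1,"tx":0,"ty":0,"tz":0,"yaw":0},
  {"hand":-1,"tx":0,"ty":0,"tz":0,"yaw":0},
  {"hand":-1,"tx":0,"ty":0,"tz":0,"yaw":0},
  {"hand":-1,"tx":0,"ty":0,"tz":0,"yaw":0},
])

```text
clock: 32.92
position: [684.5, -37.1, 17.0]
eef_rot: [0.0, 0.707, 0.707, 0.0]
force: [-0.4, 0.3, 2.7]
gripper_width: 18.8
gripper_force: 29.4
```

arm_command([
  {"hand":-1,"tx":0,"ty":0,"tz":-30,"yaw":0},
  {"hand":-1,"tx":0,"ty":0,"tz":-80,"yaw":0},
  {"hand":-1,"tx":0,"ty":0,"tz":-130,"yaw":0},
  {"hand":-1,"tx":0,"ty":0,"tz":-165,"yaw":0},
  {"hand":-1,"tx":0,"ty":0,"tz":-165,"yaw":0},
])

```text
clock: 33.55
position: [685.9, -37.2, 185.0]
eef_rot: [0.002, 0.707, 0.707, 0.002]
force: [0.3, 0.1, -1.6]
gripper_width: 18.8
gripper_force: 29.4
```

```bash
python3 - <<'E'
from h import *
go(529,120,190)
for n in("top","scene"):
    p,d=robot.get_image(n); np.savez(f"{n}11.npz",p=p,d=d);cv2.imwrite(f"pics/{n}11.png",p[:,:,::-1])
    o=robot.get_obs()["position"]
    print(n,"disc",layer(n,d,o,o[2]-5,45,8),"beaker",layer(n,d,(529,121),145,50))
E
```

```text
clock 33.55 pos [685.9 -37.2 185. ] ang -0.01 tilt [-0.     0.006 -1.   ] shift [ 157.2 -156.9   -6. ] yaw -0.01 w 18.8 F [ 0.3  0.1 -1.6]
top disc {'n': 109, 'mean': array([681.1, -12.4]), 'circ': array([683.4, -13.8]), 'ext': array([38., 28.,  8.]), 'zmed': np.float64(180.2)} beaker {'n': 96, 'mean': array([531. , 122.7]), 'circ': array([529.9, 121.4]), 'ext': array([60., 59., 12.]), 'zmed': np.float64(144.7)}
scene disc {'n': 667, 'mean': array([691.5, -43.4]), 'circ': array([685. , -35.4]), 'ext': array([72., 74., 12.]), 'zmed': np.float64(176.5)} beaker None
```

View pics/scene11.png

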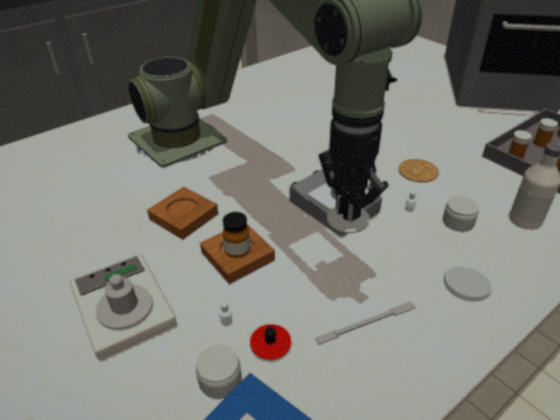

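arm_command([
  {"hand":-1,"tx":25,"ty":-25,"tz":-5,"yaw":0},
  {"hand":-1,"tx":65,"ty":-65,"tz":-5,"yaw":0},
  {"hand":-1,"tx":105,"ty":-105,"tz":-5,"yaw":0},
  {"hand":-1,"tx":140,"ty":-140,"tz":-5,"yaw":0},
  {"hand":-1,"tx":157,"ty":-156,"tz":-5,"yaw":0},
])

```text
clock: 34.28
position: [525.5, 121.0, 184.8]
eef_rot: [-0.001, 0.707, 0.708, -0.002]
force: [0.2, -0.3, -1.8]
gripper_width: 18.6
gripper_force: 29.5
```

arm_command([
  {"hand":-1,"tx":0,"ty":0,"tz":5,"yaw":0},
  {"hand":-1,"tx":0,"ty":0,"tz":10,"yaw":0},
  {"hand":-1,"tx":0,"ty":0,"tz":15,"yaw":0},
  {"hand":-1,"tx":0,"ty":0,"tz":15,"yaw":0},
  {"hand":-1,"tx":0,"ty":0,"tz":15,"yaw":0},
])

```text
clock: 34.9
position: [528.8, 119.5, 171.7]
eef_rot: [0.0, 0.707, 0.707, 0.0]
force: [0.4, -0.9, -0.1]
gripper_width: 18.7
gripper_force: 29.5
```

```bash
python3 - <<'E'
from h import *
go(529,120,155)
p,d=robot.get_image("scene"); cv2.imwrite("pics/scene12.png",cv2.resize(p[120:240,270:430,::-1],None,fx=4,fy=4))
E
```

```text
clock 34.9 pos [528.8 119.5 171.7] ang -0.06 tilt [ 0.  0. -1.] shift [ 0.5  0.2 16.7] yaw -0.06 w 18.7 F [ 0.4 -0.9 -0.1]
```

View pics/scene12.png

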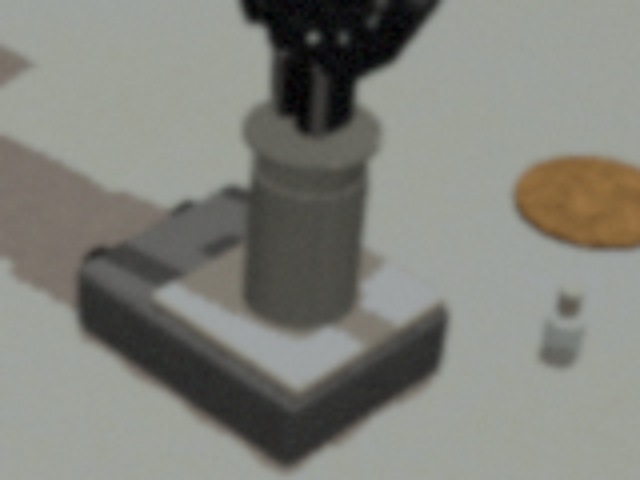

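arm_command([
  {"hand":-1,"tx":0,"ty":-0.5,"tz":4,"yaw":0},
  {"hand":-1,"tx":0,"ty":-0.5,"tz":8,"yaw":0},
  {"hand":-1,"tx":0,"ty":-0.5,"tz":12,"yaw":0},
  {"hand":-1,"tx":0,"ty":-0.5,"tz":16,"yaw":0},
  {"hand":-1,"tx":0,"ty":-0.5,"tz":17,"yaw":0},
])

```text
clock: 35.58
position: [527.7, 119.9, 154.4]
eef_rot: [-0.0, 0.707, 0.707, -0.0]
force: [0.4, 0.7, -0.6]
gripper_width: 19.1
gripper_force: 29.5
```

arm_command([
  {"hand":-1,"tx":0,"ty":0,"tz":0,"yaw":0},
  {"hand":-1,"tx":0,"ty":0,"tz":0,"yaw":0},
  {"hand":-1,"tx":0,"ty":0,"tz":0.5,"yaw":0},
  {"hand":-1,"tx":0,"ty":0,"tz":0.5,"yaw":0},
  {"hand":-1,"tx":0,"ty":0,"tz":0.5,"yaw":0},
])

```text
clock: 36.2
position: [527.9, 119.9, 154.3]
eef_rot: [-0.0, 0.707, 0.707, 0.0]
force: [-0.6, -0.0, -0.5]
gripper_width: 19.0
gripper_force: 29.5
```

Seated at the expected height (154) without resistance. Next I open, rise and back off.

arm_command([
  {"hand":-0.3,"tx":0,"ty":0,"tz":0,"yaw":0},
  {"hand":-0.3,"tx":0,"ty":0,"tz":0,"yaw":0},
  {"hand":0.5,"tx":0,"ty":0,"tz":0,"yaw":0},
  {"hand":0.5,"tx":0,"ty":0,"tz":0,"yaw":0},
  {"hand":0.5,"tx":0,"ty":0,"tz":-5,"yaw":0},
])

```text
clock: 36.83
position: [527.7, 119.9, 159.2]
eef_rot: [-0.0, 0.707, 0.707, -0.0]
force: [0.5, 0.3, -0.5]
gripper_width: 64.2
gripper_force: 0.0
```

arm_command([
  {"hand":0.5,"tx":0,"ty":0,"tz":-20,"yaw":0},
  {"hand":0.5,"tx":0,"ty":0,"tz":-50,"yaw":0},
  {"hand":0.5,"tx":0,"ty":0,"tz":-90,"yaw":0},
  {"hand":0.5,"tx":40,"ty":-20,"tz":-100,"yaw":0},
  {"hand":0.5,"tx":90,"ty":-50,"tz":-100,"yaw":0},
])

```text
clock: 37.45
position: [478.7, 210.6, 261.0]
eef_rot: [0.001, 0.708, 0.706, 0.002]
force: [0.1, 1.0, -0.5]
gripper_width: 64.0
gripper_force: 0.0
```

arm_command([
  {"hand":0.5,"tx":40,"ty":-40,"tz":0,"yaw":0},
  {"hand":0.5,"tx":80,"ty":-80,"tz":0,"yaw":0},
  {"hand":0.5,"tx":120,"ty":-120,"tz":0,"yaw":0},
  {"hand":0.5,"tx":120,"ty":-120,"tz":0,"yaw":0},
  {"hand":0.5,"tx":120,"ty":-120,"tz":0,"yaw":0},
])

```text
clock: 38.08
position: [358.2, 329.8, 259.6]
eef_rot: [0.0, 0.707, 0.707, 0.0]
force: [0.8, -0.9, -0.0]
gripper_width: 64.0
gripper_force: 0.0
```

```bash
python3 - <<'E'
from h import *
go(529,120,155)
for n in("top","scene"):
    p,d=robot.get_image(n); cv2.imwrite(f"pics/{n}13.png",p[:,:,::-1])
    print(n,"disc",layer(n,d,(529,120),149,50,4),"knob",layer(n,d,(529,120),177,20),"jar",layer(n,d,(489,-139.5),102,40),"w",layer(n,d,(498,-382),113,30))
E
```

```text
clock 38.08 pos [358.2 329.8 259.6] ang 0.03 tilt [-0.     0.001 -1.   ] shift [-209.9  170.6  104.8] yaw 0.03 w 64.0 F [ 0.8 -0.9 -0. ]
top disc {'n': 489, 'mean': array([527.9, 121. ]), 'circ': array([528.1, 121.6]), 'ext': array([70., 69.,  8.]), 'zmed': np.float64(149.0)} knob {'n': 48, 'mean': array([527.8, 121.3]), 'circ': array([527.4, 121.3]), 'ext': array([18., 18.,  9.]), 'zmed': np.float64(177.4)} jar {'n': 240, 'mean': array([ 488.7, -136.9]), 'circ': array([ 488.7, -136.8]), 'ext': array([45., 47., 13.]), 'zmed': np.float64(101.9)} w {'n': 55, 'mean': array([ 497.9, -379.8]), 'circ': array([ 497.6, -379.7]), 'ext': array([19., 22., 10.]), 'zmed': np.float64(111.9)}
scene disc {'n': 465, 'mean': array([533.7, 115.8]), 'circ': array([532.6, 116.1]), 'ext': array([72., 72.,  8.]), 'zmed': np.float64(148.0)} knob {'n': 57, 'mean': array([532.6, 116.6]), 'circ': array([532.1, 117.5]), 'ext': array([21., 19.,  7.]), 'zmed': np.float64(175.4)} jar {'n': 364, 'mean': array([ 493.2, -140.2]), 'circ': array([ 495.3, -141.2]), 'ext': array([51., 47.,  9.]), 'zmed': np.float64(100.9)} w {'n': 115, 'mean': array([ 503.5, -382.6]), 'circ': array([ 504.7, -382.3]), 'ext': array([21., 21.,  8.]), 'zmed': np.float64(111.3)}
```

View pics/scene13.png

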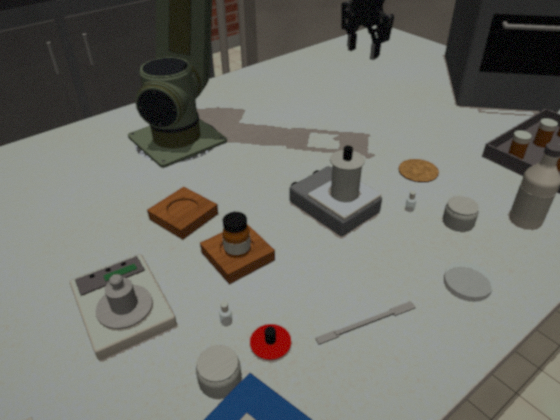

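The picture shows the cover seated level on the beaker (347,160), the jar in the far block (236,232), the weight on the pan (121,290), and both vials still standing (411,201) and (226,313).

```bash
python3 -c "
from bench import robot
print(robot.hand_in())"
```

```text
the job is handed in; nothing more can be done
None
```

The job is handed in at about 38 s: the last pictures show the weight on the balance pan, the covered beaker on the hotplate, the jar upright in the far block's recess and both vials standing.

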